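# Clamp a frame rail in the assembly jig with the eccentric knob

### The arm

A 6-joint arm with a two-finger parallel gripper is mounted at the origin on the work surface. World frame = base frame: x ahead of the robot, y to its left, z up, the work surface at z = 0. Lengths are in m, angles in rad, forces in N, time in s.
With the tool pointing down it reaches from about 0.225 to 0.875 m from the base axis. Payload 3.4 kg.
Tool frame: the origin (TCP) lies at the very end of the fingers, on their centre line; the grasp point (between the pads) lies 19 mm behind it; z points along the fingers, y is the direction in which the jaws open and shut (so a half turn about z gives the same grasp; the last joint's range is limited). The gripper opens to 85 mm and grips with 20 to 120 N. Pads are 22 mm wide; open, the fingers measure 114 mm over their backs; the gripper's body (76 mm by 85 mm) begins 54 mm behind the grasp point. The pads swing forward as they close: fully open they stand 13 mm farther back than shut.
Start: joints at [1.184, 0.276, 1.505, -0, 1.361, -0.121], TCP at [0.151, 0.555, 0.2] pointing down, gripper open.
Joint ranges: [-2.89, 2.89], [-0.75, 2.08], [0.22, 2.7], [-1.18, 4.32], [0.11, 2.71], [-2.7, 2.7]. Speed limits (rad/s): [2.57, 2.57, 3.14, 3.14, 3.14, 3.14].

### API

Orientations are given as a unit quaternion [w, x, y, z].
In Python, from plant import robot gives the robot as it stands.
- The arm moves only by the shell command python3 -m pendant 'ROWS' [OPENING]. ROWS is JSON, a list of rows, each a list of 2 entries, a list of its own where there are three numbers: the shift along the tool's x, y, z in cm, then the turn, a rotation vector about the tool's x, y, z in rad. In form: [[[x, y, z], [wx, wy, wz]], ...]. A call has exactly 8 rows; each row shifts and turns the pose as measured when the row begins, along the tool's axes as they then stand; what a row does not reach is not made up. A row lasts 1/8 s, in which the tool goes at most 62.5 mm and 10.7 degrees, less where a joint would pass 70% of its speed; a pose out of reach is approached as far as the arm can. A call with a gripper value outside its range is refused whole. OPENING is the finger opening in cm, from 0 to 8.54, set as the call begins (- or left out, the last holds). The fingers move at their own pace and stop on an object; the grip force is fixed at half the most. Time passes only in rows, so rows that do not move let the fingers close, or fill a call up. It gives the time, the measured TCP pose, the force and the opening at its end, in the units of the state.
- robot.state(): the state, without advancing time (a new reading comes with each control period).
- robot.capture(name): name is "side" or "top" or "wrist"; returns the picture (400x640x3 uint8, blue, green, red); there is no depth.
- robot.camera_params(name): a dict with "fx", "fy", "cx", "cy" (pixels), "k1" (the pictures are not rectified: a ray, as slopes to the right and down, at radius r is drawn at 1 + k1 r^2 times it, then the intrinsics apply), "extrinsics" (4x4, takes a point from camera to world coordinates). Camera axes: x right, y down, z forward; pixel columns grow to the right and rows downward; lengths in m; the calibration is good to about 2 mm. A picture is of the moment at which its call begins: read the wrist's pose just before it. camera_params takes no time and is no camera call; for the wrist camera it gives the pose at the moment of the call.
- robot.job_done(): hands the job in, once; it reports no verdict.
The state is a dict: "time_s": time; "joints": joint angles; "qvel": joint speeds; "tau": joint torques, N m; "position": TCP position; "eef_rot": TCP orientation; "ft_force": force on the tool from outside, world axes, zero at the start; "torque": the same for the moment, N m; "opening": opening from 0.0 (shut) to 1.0 (fully open).
Only numpy, scipy, OpenCV 4.12 (cv2) and the standard library are available. Lean on these libraries where they do the work, as an engineer would, in place of code of your own. Each camera call takes 0.05 s, during which the arm holds its last target.

### The job

Lay the loose pine rail flat in the assembly jig, between the fence pads and the cam, with its end right up against the end stop, and let go of it. Then turn the cam's bar knob clockwise until the lobe bears firmly on the rail and squeezes it square against the fence pads, so that it stays clamped when you let go: about 14 newtons of clamping force will do, and more than 25 dents the soft pine. Leave the glue bottle, the hammer and the tub where they are.

Things in the scene. Friction and masses are not known exactly. Their poses are not given: they have to be found in the camera images.
- jig: Plywood jig screwed to the table: board 160 x 244 x 12 mm, spanning x -88..+72, y -122..+122 mm of its frame. Origin on the table top under the board, z up. The rail's nest runs along y; x crosses it from the cam (-x side) to the fence (+x side). The rail lies on the board, 12 mm above the table, lengthwise along y. The board is bare at y -30..+55 mm: room for fingers beside the rail.
- end_stop (a point): Wooden end stop across the nest's -y end, 30 mm high above the board. This point is on its face (which looks to jig +y, at y = -100 mm), 15 mm above the board; the face spans x -30..+50 mm of the jig.
- fence_base (a point): Fence: two wooden blocks with rubber faces, 26 mm high above the board, at jig y -95..-35 and +60..+96 mm. The faces are in line, square to the jig, looking to -x. The fence is set by hand and not measured: its faces stand anywhere from x +9.5 to +16 mm of the jig. This point is only a mark on the board at x +30, y -65 mm. The rubber gives 0.07 mm per newton.
- cam: Eccentric cam: aluminium disc 48 mm across, 6 to 26 mm above the board. Origin on its upright pivot at the board's top, x -34, y -65 mm of the jig. The disc's centre (lobe) is 10 mm off the pivot, at x -8.9, y +4.6 mm of the cam's frame. It starts open, its axes within 0.125 rad of the jig's. Turned clockwise from above, it first pinches the rail at 0.6 to 1.35 rad and drags it towards the stop.
- knob_grip (a point): Centre of the cam's bar knob, on the pivot, 61 mm above the board; axes as cam. Bar 70 mm long (y), 14 mm wide (x), 34 mm high, along the rail when open; as it turns it passes 14 mm over the rail. It turns with light friction (0.06 N m), stays where left, and needs about 0.03 to 0.045 N m more per newton of clamping. Once it pinches, force grows roughly 100 N per rad.
- rail_mid (a point): Centre of the loose pine rail, a plain bar 24 mm wide (x), 200 mm long (y), 30 mm high (z), about 80 g, at first lying on the table. Either end may go to the stop. When home its centre is at y = 0 of the jig and 27 mm above the table. Grip it across its width at the middle.
- rail: The same rail; origin at the centre of its underside.
- glue: Bystander: glue bottle, 56 mm across, 150 mm high, standing beyond the jig; origin under its centre.
- hammer: Bystander: hammer lying beyond the jig.
- brads_tub: Bystander: small open tub, 68 mm across, 45 mm high.
There are look-alikes about, which are no part of the job. Of the things shaped like the rail, the wooden one is meant.

How it is judged:
By the outcome, as a careful person would: the job done as asked, in the order asked, and still so for the second after the job is handed in, with the robot touching nothing.
It also fails if it takes over 64 s, if anything falls off the work surface, if the arm or the gripper's body presses on something with over 40 N, if the wrist force passes 120 N, or if a joint passes its speed limit or range.

## Working session

There is one attempt and no reset: what is moved stays moved. The work goes in short steps, Python scripts to look and compute and a shell command to move; the robot and the scene stay as the last step left them, time stands still between calls to the robot, and variables do not carry over. Pictures are saved under pics/ and viewed, and the job is handed in when it is done.

```bash
ls; mkdir -p pics; python3 - <<'E'
from plant import robot
import cv2
print(robot.state())
for n in("top","side"):
    cv2.imwrite(f"pics/{n}0.png",robot.capture(n))
    print(n,robot.camera_params(n))
E
```

```text
pics
{'time_s': 0.0, 'joints': array([ 1.18401826e+00,  2.76630488e-01,  1.50614337e+00,  1.78331080e-05,
        1.36070106e+00, -1.21002368e-01]), 'qvel': array([ 0.00020888, -0.00065573,  0.00068346,  0.00094519, -0.00114807,
       -0.0001421 ]), 'tau': array([-1.89178507e-03, -4.16754842e+01, -2.45801747e+01, -3.77747847e-04,
        1.10471903e-02,  4.82787527e-06]), 'position': array([0.15080466, 0.55426276, 0.19951545]), 'eef_rot': array([-2.44825025e-04,  1.32498873e-01,  9.91182709e-01, -9.08773384e-04]), 'ft_force': array([-0.59589082,  0.33405479,  0.83250126]), 'torque': array([-0.03036384,  0.01541501,  0.03021046]), 'opening': 1.003214705757474}
top {'fx': 394.31152317273364, 'fy': 394.31152317273364, 'cx': 310.8420152654842, 'cy': 194.9776088463408, 'k1': -0.06321068697570074, 'extrinsics': array([[-0.00603484, -0.99677349,  0.08003873,  0.46018956],
       [-0.99983427,  0.00463982, -0.01760387,  0.02305904],
       [ 0.01717571, -0.0801317 , -0.9966363 ,  1.00952953],
       [ 0.        ,  0.        ,  0.        ,  1.        ]])}
side {'fx': 386.91914663133156, 'fy': 386.91914663133156, 'cx': 314.5492559055679, 'cy': 200.5869558051804, 'k1': -0.030782584133673147, 'extrinsics': array([[-0.99867668, -0.04396016,  0.02669056,  0.51927742],
       [-0.04595182,  0.52970127, -0.8469386 ,  0.83139128],
       [ 0.02309353, -0.84704431, -0.53102036,  0.62188768],
       [ 0.        ,  0.        ,  0.        ,  1.        ]])}
```

View pics/top0.png

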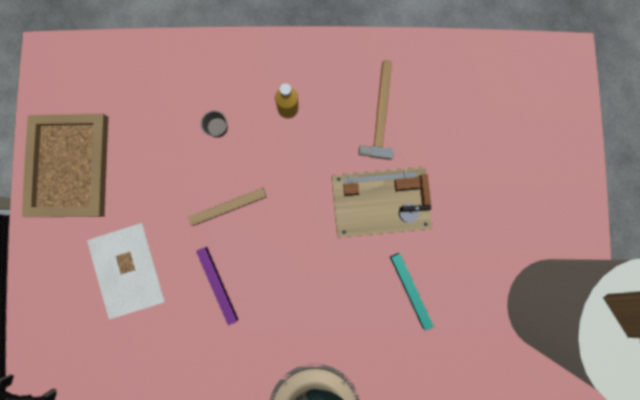

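View pics/side0.png

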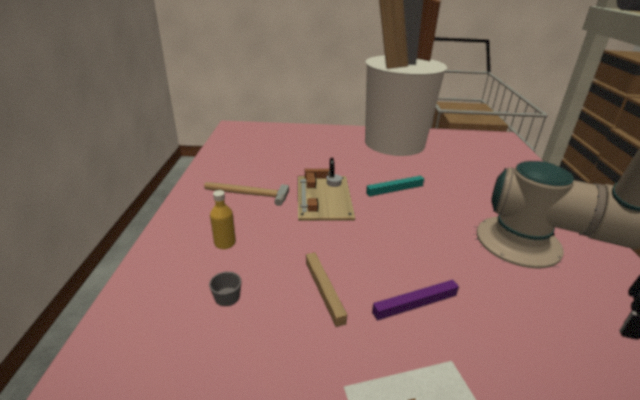

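Candidates for the rail in the top view are the pine bar (227,206), the purple bar (217,286), the teal bar (411,291) and the hammer handle (384,105). The pine bar is the wooden one, so I choose it. The jig is at (382,203), with its cam at (410,212) and its end stop at (426,192). I'll check both in close crops.

```bash
cat > h.py <<'E'
import numpy as np,cv2
from scipy.spatial.transform import Rotation as R
def K(p): return np.array([[p['fx'],0,p['cx']],[0,p['fy'],p['cy']],[0,0,1]])
def D(p): return np.array([p['k1'],0,0,0,0.])
def unproj(p,uv,z):
    E=p['extrinsics']; n=cv2.undistortPoints(np.array(uv,float).reshape(-1,1,2),K(p),D(p)).reshape(-1,2)
    d=np.c_[n,np.ones(len(n))]@E[:3,:3].T; o=E[:3,3]
    return o+d*((z-o[2])/d[:,2])[:,None]
def proj(p,X):
    E=np.linalg.inv(p['extrinsics']); 
    return cv2.projectPoints(np.array(X,float).reshape(-1,1,3),cv2.Rodrigues(E[:3,:3])[0],E[:3,3],K(p),D(p))[0].reshape(-1,2)
def rot(s): 
    q=s['eef_rot']; return R.from_quat([q[1],q[2],q[3],q[0]])
E
python3 - <<'E'
import cv2,numpy as np
a=cv2.imread('pics/top0.png')
c=cv2.resize(a[175:240,180:275],None,fx=8,fy=8,interpolation=cv2.INTER_CUBIC)
d=cv2.resize(a[160:245,325:440],None,fx=6.9,fy=6.9,interpolation=cv2.INTER_CUBIC)
cv2.imwrite('pics/c1.png',c);cv2.imwrite('pics/c2.png',d)
E
```

```text
(no output)
```

View pics/c1.png

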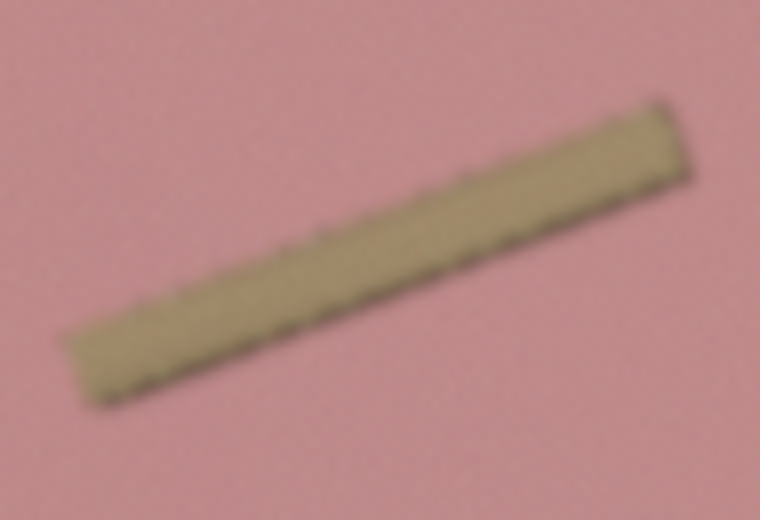

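View pics/c2.png

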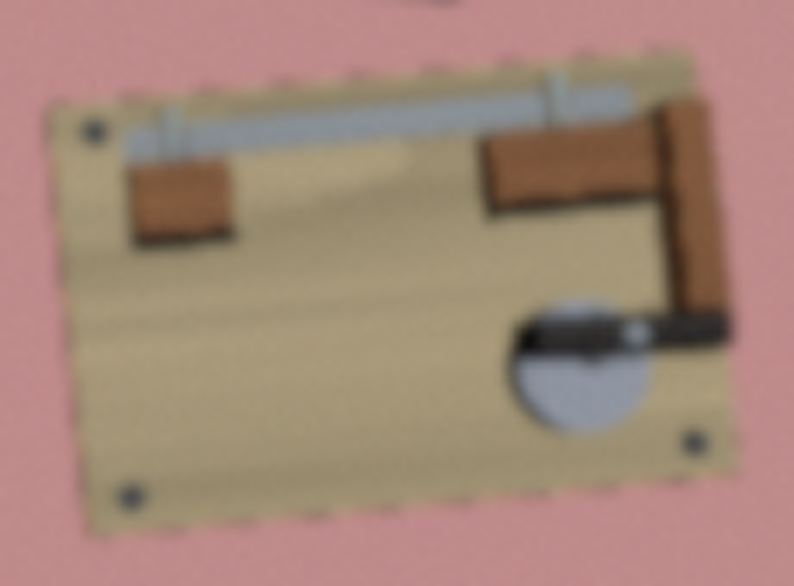

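The crop confirms a plain pine bar. The second crop shows the jig with the stop on the right, so jig +y runs left in the image and +x runs up. The knob is over the stop side, in its open position.

```bash
python3 - <<'E'
from plant import robot
from h import *
p=robot.camera_params("top"); ps=robot.camera_params("side")
f=lambda l,s,o:[((x+.5)/s-.5+o[0],(y+.5)/s-.5+o[1]) for x,y in l]
rail=unproj(p,f([(62,335),(662,98),(692,178),(97,408)],8,(180,175)),.030)
print("rail",rail[:,:2], rail.mean(0)); e=(rail[0]+rail[3]-rail[1]-rail[2])/2; w=(rail[0]+rail[1]-rail[2]-rail[3])/2
print(np.linalg.norm(e),np.linalg.norm(w),np.degrees(np.arctan2(e[1],e[0])))
j=unproj(p,f([(50,105),(692,55),(738,470),(92,535)],6.9,(325,160)),.012)
l=np.array([(72,122),(72,-122),(-88,-122),(-88,122)])/1e3
A=l-l.mean(0);B=j[:,:2]-j[:,:2].mean(0)
th=np.arctan2((A[:,0]*B[:,1]-A[:,1]*B[:,0]).sum(),(A*B).sum())
Rm=np.array([[np.cos(th),-np.sin(th)],[np.sin(th),np.cos(th)]])
t=j[:,:2].mean(0)-Rm@l.mean(0)
print("jig",t,th,np.degrees(th)); print("res",j[:,:2]-(l@Rm.T+t))
print("cam",Rm@[-.034,-.065]+t)
# pads lower fence faces top edge z=.038
fe=unproj(p,f([(137,237),(233,230),(492,210),(660,193)],6.9,(325,160)),.038)
print("fence jig", (fe[:,:2]-t)@Rm)
s=unproj(p,f([(660,118),(680,310)],6.9,(325,160)),.042); print("stop",(s[:,:2]-t)@Rm)
kn=unproj(p,f([(637,332)],6.9,(325,160)),.012+.078); print("knob",(kn[:,:2]-t)@Rm)
E
```

```text
rail [[0.48679851 0.31301132]
 [0.55984586 0.12667643]
 [0.53479202 0.1172462 ]
 [0.46414812 0.30171346]] [0.51139613 0.21466185 0.03      ]
0.19883498646403897 0.026006469022864957 111.18207683207939
jig [ 0.53052315 -0.17478922] 0.0834553500317055 4.781639334603706
res [[-0.00036628 -0.00120213]
 [-0.00249862  0.00113536]
 [ 0.00214766  0.00170504]
 [ 0.00071724 -0.00163828]]
cam [ 0.50205978 -0.24239719]
fence jig [[ 0.01801833  0.09628596]
 [ 0.01748943  0.06156912]
 [ 0.01645221 -0.03275361]
 [ 0.01722736 -0.09471311]]
stop [[ 0.0440303  -0.09656515]
 [-0.02573885 -0.0960422 ]]
knob [[-0.03326675 -0.06552198]]
```

```bash
cat >> h.py <<'E'
def plan(s,pos,yaw,n):
    """yaw = world yaw of tool y, tool straight down. prints n rows"""
    p=np.array(s['position']);r=rot(s)
    x=np.array([np.sin(yaw),-np.cos(yaw),0]);y=np.array([np.cos(yaw),np.sin(yaw),0]);z=np.array([0,0,-1.])
    # choose x so that x × y = z(down)
    if np.cross(x,y)[2]>0: x=-x
    rt=R.from_matrix(np.c_[x,y,z]); rv=(r.inv()*rt).as_rotvec()
    print("turn",np.round(rv,3),"shift now cm",np.round(r.inv().apply(np.array(pos)-p)*100,2))
    for i in range(n):
        ri=r*R.from_rotvec(rv*i/n); d=ri.inv().apply((np.array(pos)-p)/n)*100
        print(np.round(d,2).tolist(),np.round(rv/n,3).tolist())
E
python3 - <<'E'
from plant import robot
from h import *
plan(robot.state(),[.506,.2287,.15],np.radians(21.2),12)
E
```

```text
turn [-0.002  0.001  0.935] shift now cm [-42.82 -22.08   4.99]
[-3.57, -1.84, 0.42] [-0.0, 0.0, 0.078]
[-3.7, -1.56, 0.42] [-0.0, 0.0, 0.078]
[-3.81, -1.26, 0.41] [-0.0, 0.0, 0.078]
[-3.9, -0.96, 0.41] [-0.0, 0.0, 0.078]
[-3.96, -0.66, 0.41] [-0.0, 0.0, 0.078]
[-4.0, -0.35, 0.41] [-0.0, 0.0, 0.078]
[-4.02, -0.03, 0.41] [-0.0, 0.0, 0.078]
[-4.01, 0.28, 0.41] [-0.0, 0.0, 0.078]
[-3.97, 0.59, 0.41] [-0.0, 0.0, 0.078]
[-3.91, 0.9, 0.41] [-0.0, 0.0, 0.078]
[-3.83, 1.2, 0.41] [-0.0, 0.0, 0.078]
[-3.73, 1.49, 0.41] [-0.0, 0.0, 0.078]
```

```bash
python3 -m pendant '[[[-3.5,-1.8,0.4],[0,0,0.08]],[[-3.7,-1.5,0.4],[0,0,0.08]],[[-3.8,-1.3,0.4],[0,0,0.08]],[[-3.9,-1.0,0.4],[0,0,0.08]],[[-4,-0.6,0.4],[0,0,0.08]],[[-4,-0.3,0.4],[0,0,0.08]],[[-4,0,0.4],[0,0,0.08]],[[-4,0.3,0.4],[0,0,0.08]]]' 6
python3 - <<'E'
from plant import robot
from h import *
plan(robot.state(),[.506,.2287,.15],np.radians(21.2),5)
E
```

```text
time_s: 1.1
position: [0.3884, 0.3297, 0.1635]
eef_rot: [-0.001, 0.444, 0.896, -0.003]
ft_force: [0.2, 0.0, -0.1]
opening: 0.703
turn [-0.006  0.002  0.28 ] shift now cm [-15.15   3.26   1.34]
[-3.03, 0.65, 0.27] [-0.001, 0.0, 0.056]
[-2.99, 0.82, 0.27] [-0.001, 0.0, 0.056]
[-2.94, 0.99, 0.27] [-0.001, 0.0, 0.056]
[-2.88, 1.15, 0.27] [-0.001, 0.0, 0.056]
[-2.81, 1.31, 0.27] [-0.001, 0.0, 0.056]
```

```bash
python3 -m pendant '[[[-3,0.7,0.3],[0,0,0.056]],[[-3,0.8,0.3],[0,0,0.056]],[[-2.9,1.0,0.3],[0,0,0.056]],[[-2.9,1.2,0.3],[0,0,0.056]],[[-2.8,1.3,0.2],[0,0,0.056]],[[0,0,0],[0,0,0]],[[0,0,0],[0,0,0]],[[0,0,0],[0,0,0]]]' 6
python3 - <<'E'
from plant import robot
from h import *
plan(robot.state(),[.506,.2287,.05],np.radians(21.2),1)
p=robot.camera_params("wrist");print(p)
cv2.imwrite('pics/w1.png',robot.capture("wrist"))
E
```

```text
time_s: 2.1
position: [0.5079, 0.2229, 0.1453]
eef_rot: [-0.003, 0.57, 0.821, -0.006]
ft_force: [0.8, 0.2, 0.2]
opening: 0.702
turn [-0.013  0.002 -0.013] shift now cm [0.62 0.15 9.53]
[0.62, 0.15, 9.53] [-0.013, 0.002, -0.013]
{'fx': 297.2064268084728, 'fy': 297.2064268084728, 'cx': 322.40685272826335, 'cy': 201.05873443371698, 'k1': 0.019045912533692033, 'extrinsics': array([[ 0.93722654,  0.33622477,  0.09251657,  0.48200186],
       [ 0.34846151, -0.8927337 , -0.2856591 ,  0.29508003],
       [-0.01345301,  0.29996575, -0.95385511,  0.31871573],
       [ 0.        ,  0.        ,  0.        ,  1.        ]])}
```

View pics/w1.png

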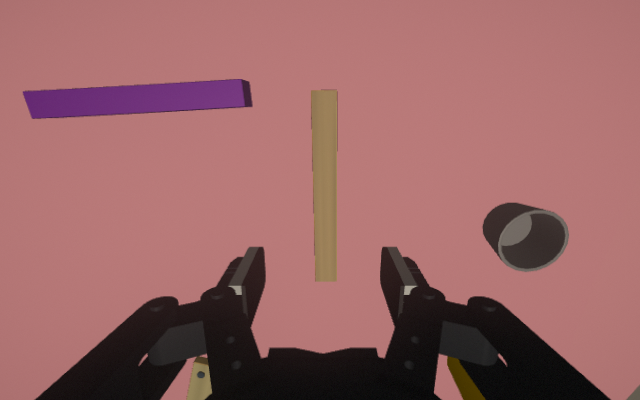

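The wrist view shows the pine bar from (324,91) to (326,281), upright between the open fingers. I'll locate it.

```bash
python3 - <<'E'
from plant import robot
from h import *
a=cv2.imread('pics/w1.png')
cv2.imwrite('pics/w1c.png',cv2.resize(a[70:300,270:380],None,fx=2.6,fy=2.6,interpolation=cv2.INTER_CUBIC))
p=robot.camera_params("wrist")
q=unproj(p,[(311,91),(337,91),(336,281),(316,281)],.030);print(q)
e=(q[0]+q[1]-q[2]-q[3])/2;print(q.mean(0),np.linalg.norm(e),np.linalg.norm(q[0]-q[1]),np.linalg.norm(q[2]-q[3]),np.degrees(np.arctan2(e[1],e[0])))
E
```

```text
[[0.46355199 0.30349513 0.03      ]
 [0.48573674 0.31172925 0.03      ]
 [0.55646192 0.1268165  0.03      ]
 [0.53571017 0.11889029 0.03      ]]
[0.51036521 0.21523279 0.03      ] 0.1980901909594426 0.023663560022439467 0.022213951463180146 111.14025952269382
```

View pics/w1c.png

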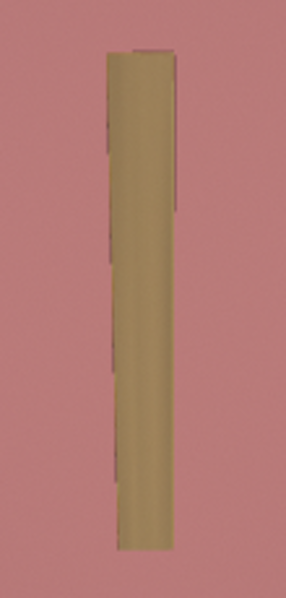

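```bash
python3 -m pendant '[[[0.3,0.05,1.5],[-0.006,0,-0.007]],[[0.3,0.05,1.5],[-0.006,0,-0.007]],[[0,0,2],[0,0,0]],[[0,0,2],[0,0,0]],[[0,0,2],[0,0,0]],[[0,0,1],[0,0,0]],[[0,0,0],[0,0,0]],[[0,0,0],[0,0,0]]]' 5
python3 - <<'E'
from plant import robot
from h import *
plan(robot.state(),[.505,.2292,.006],np.radians(21.1),4)
E
```

```text
time_s: 3.15
position: [0.5039, 0.2342, 0.0457]
eef_rot: [0.002, 0.561, 0.828, 0.002]
ft_force: [0.4, -0.2, -0.6]
opening: 0.587
turn [0.004 0.001 0.012] shift now cm [-0.5  -0.1   3.97]
[-0.13, -0.03, 0.99] [0.001, 0.0, 0.003]
[-0.13, -0.02, 0.99] [0.001, 0.0, 0.003]
[-0.13, -0.02, 0.99] [0.001, 0.0, 0.003]
[-0.13, -0.02, 0.99] [0.001, 0.0, 0.003]
```

```bash
python3 -m pendant '[[[-0.2,-0.05,1],[0,0,0.004]],[[-0.2,0,1],[0,0,0.004]],[[-0.1,0,1],[0,0,0.004]],[[0,0,0.6],[0,0,0]],[[0,0,0],[0,0,0]],[[0,0,0],[0,0,0]],[[0,0,0],[0,0,0]],[[0,0,0],[0,0,0]]]' 5
python3 - <<'E'
from plant import robot
from h import *
plan(robot.state(),[.505,.2292,.006],np.radians(21.1),1)
E
```

```text
time_s: 4.15
position: [0.5068, 0.2293, 0.0085]
eef_rot: [0.002, 0.566, 0.824, 0.003]
ft_force: [0.1, 0.3, 0.9]
opening: 0.584
turn [ 0.007  0.001 -0.001] shift now cm [ 0.06 -0.18  0.25]
[0.06, -0.18, 0.25] [0.007, 0.001, -0.001]
```

```bash
python3 -m pendant '[[[0,-0.1,0.25],[0.006,0,0]],[[0,0,0],[0,0,0]],[[0,0,0],[0,0,0]],[[0,0,0],[0,0,0]],[[0,0,0],[0,0,0]],[[0,0,0],[0,0,0]],[[0,0,0],[0,0,0]],[[0,0,0],[0,0,0]]]' 1.5
python3 - <<'E'
from plant import robot
from h import *
s=robot.state();plan(s,[.505,.2292,.006],np.radians(21.1),1)
print(s['opening']*85.4)
E
```

```text
time_s: 5.15
position: [0.5061, 0.229, 0.0062]
eef_rot: [0.001, 0.566, 0.824, 0.0]
ft_force: [-0.4, 0.3, 0.6]
opening: 0.171
turn [ 0.001  0.001 -0.001] shift now cm [ 0.06 -0.09  0.02]
[0.06, -0.09, 0.02] [0.001, 0.001, -0.001]
14.604000951937078
```

The fingers closed to 15 mm, narrower than the 24 mm rail, so the grasp may have missed. I'll look.

```bash
python3 - <<'E'
from plant import robot
from h import *
cv2.imwrite('pics/w2.png',robot.capture("wrist"))
a=robot.capture("side")
cv2.imwrite('pics/s2.png',cv2.resize(a[180:360,220:480],None,fx=3,fy=3,interpolation=cv2.INTER_CUBIC))
print(robot.state()['opening'])
E
```

```text
0.17411814482069993
```

View pics/w2.png

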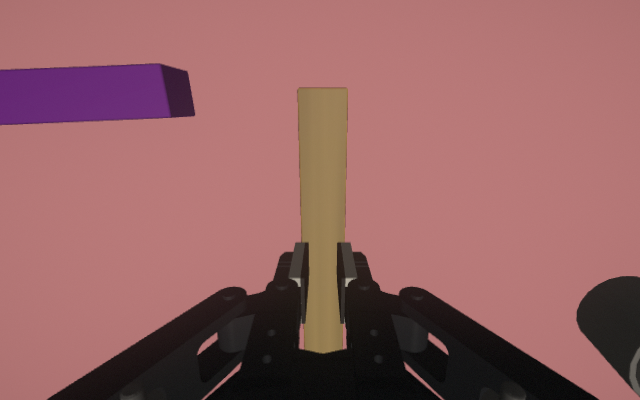

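View pics/s2.png

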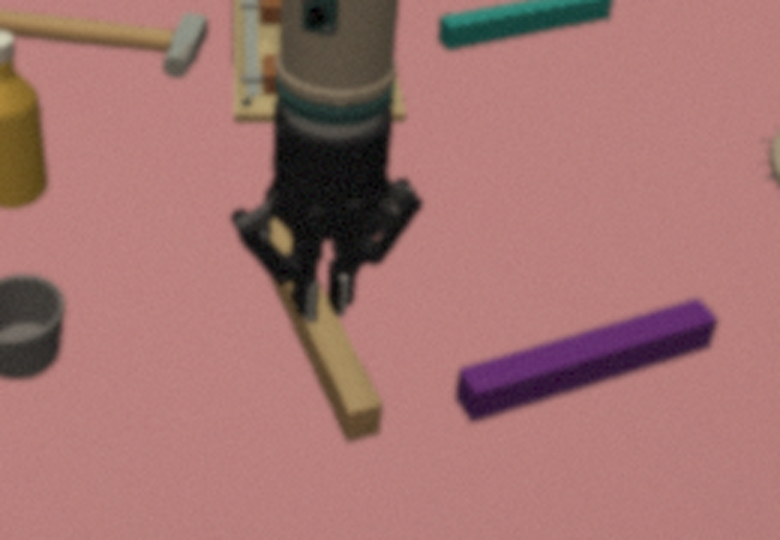

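```bash
python3 - <<'E'
from plant import robot
from h import *
s=robot.state();r=rot(s);P=s['position'];p=robot.camera_params("wrist");ps=robot.camera_params("side")
print(P,s['ft_force'],s['joints'])
E=p['extrinsics'];print("cam in tool",r.inv().apply(E[:3,3]-P))
for z in (0,-.019,-.03):
  for h in (.0073,.012):
    X=[P+r.apply([x,sg*h,z]) for x in (-.011,.011) for sg in(-1,1)]
    print(z,h,proj(p,X).round().tolist(), ((proj(ps,X)-[220,180])*3).round().tolist())
# rail top corners
c=np.array([.5105,.2152,.03]);a=np.radians(111.1);e=np.array([np.cos(a),np.sin(a),0]);w=np.array([-e[1],e[0],0])
for hh in (.03,0):
  c[2]=hh;X=[c+e*.1*i+w*.012*j for i in(-1,1) for j in(-1,1)]
  print(proj(p,X).round().tolist(),((proj(ps,X)-[220,180])*3).round().tolist())
E
```

```text
[0.50611203 0.22902601 0.00626352] [ 0.57613682 -0.06380278  0.92391021] [ 3.00431515e-01  4.23050447e-01  1.81939955e+00 -1.31758614e-03
  8.97497094e-01 -6.62506127e-02]
cam in tool [ 0.07628922 -0.00130696 -0.17355067]
0 0.0073 [[313.0, 250.0], [336.0, 250.0], [313.0, 218.0], [336.0, 218.0]] [[325.0, 330.0], [306.0, 334.0], [335.0, 351.0], [316.0, 356.0]]
0 0.012 [[306.0, 250.0], [343.0, 250.0], [305.0, 218.0], [344.0, 218.0]] [[331.0, 329.0], [300.0, 336.0], [341.0, 350.0], [310.0, 357.0]]
-0.019 0.0073 [[312.0, 265.0], [337.0, 265.0], [312.0, 230.0], [338.0, 230.0]] [[326.0, 311.0], [307.0, 315.0], [337.0, 332.0], [317.0, 337.0]]
-0.019 0.012 [[304.0, 265.0], [345.0, 265.0], [304.0, 230.0], [346.0, 230.0]] [[332.0, 310.0], [301.0, 317.0], [343.0, 331.0], [311.0, 338.0]]
-0.03 0.0073 [[312.0, 275.0], [338.0, 275.0], [311.0, 238.0], [339.0, 238.0]] [[327.0, 300.0], [307.0, 304.0], [337.0, 321.0], [318.0, 325.0]]
-0.03 0.012 [[303.0, 275.0], [347.0, 275.0], [302.0, 238.0], [348.0, 238.0]] [[333.0, 299.0], [301.0, 305.0], [344.0, 320.0], [312.0, 327.0]]
[[342.0, 407.0], [306.0, 407.0], [349.0, 87.0], [298.0, 87.0]] [[259.0, 222.0], [288.0, 216.0], [351.0, 413.0], [385.0, 404.0]]
[[339.0, 369.0], [308.0, 369.0], [344.0, 91.0], [302.0, 91.0]] [[258.0, 251.0], [287.0, 245.0], [348.0, 443.0], [382.0, 435.0]]
```

```bash
python3 - <<'E'
import cv2
a=cv2.imread('pics/w2.png')
cv2.imwrite('pics/w2c.png',cv2.resize(a[220:370,240:410],None,fx=4,fy=4,interpolation=cv2.INTER_CUBIC))
E
```

```text
(no output)
```

View pics/w2c.png

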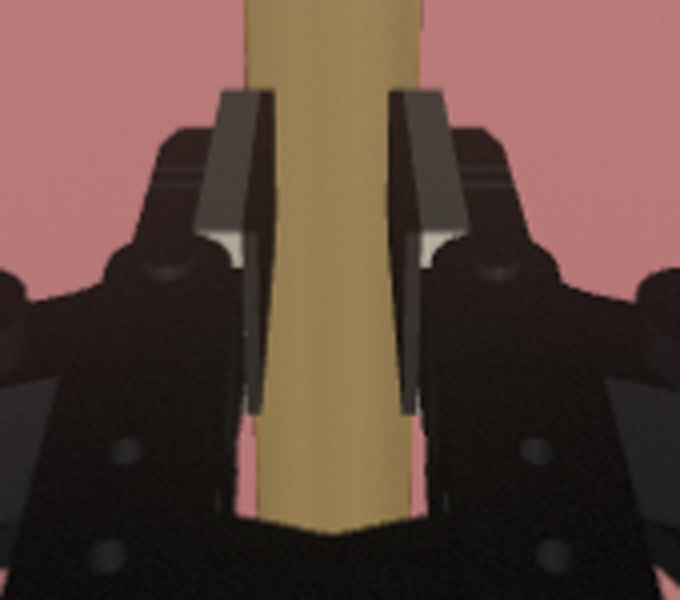

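The side and wrist views both put the fingertips about 30 mm above the reported TCP, just over the rail top, so the rail is untouched. I'll reopen, go down gently while watching the force, and look again.

```bash
python3 -m pendant '[[[0,0,0],[0,0,0]],[[0,0,0],[0,0,0]],[[0,0,0],[0,0,0]],[[0,0,0],[0,0,0]],[[0,0,0.3],[0,0,0]],[[0,-0.05,0.3],[0,0,0]],[[0,-0.05,0.3],[0,0,0]],[[0,0,0],[0,0,0]]]' 5
python3 - <<'E'
from plant import robot
from h import *
cv2.imwrite('pics/w3.png',robot.capture("wrist"))
a=robot.capture("side")
cv2.imwrite('pics/s3.png',cv2.resize(a[220:320,280:380],None,fx=6,fy=6,interpolation=cv2.INTER_CUBIC))
s=robot.state();r=rot(s);P=s['position'];p=robot.camera_params("wrist");ps=robot.camera_params("side");print(s['ft_force'],P)
for z in (0,-.02,-.03):
    X=[P+r.apply([x,sg*.025,z]) for x in (-.011,.011) for sg in(-1,1)]
    print(z,proj(p,X).round().tolist(), ((proj(ps,X)-[280,220])*6).round().tolist())
E
```

```text
time_s: 6.25
position: [0.5049, 0.2286, -0.0036]
eef_rot: [0.001, 0.566, 0.824, 0.0]
ft_force: [-0.1, 0.4, -0.6]
opening: 0.581
[-0.3697861   0.56087935  0.35098172] [ 0.5052241   0.22865978 -0.00331059]
0 [[286.0, 250.0], [364.0, 250.0], [285.0, 218.0], [365.0, 218.0]] [[336.0, 428.0], [208.0, 457.0], [357.0, 470.0], [227.0, 501.0]]
-0.02 [[282.0, 266.0], [368.0, 266.0], [280.0, 231.0], [370.0, 231.0]] [[339.0, 389.0], [209.0, 418.0], [361.0, 431.0], [229.0, 461.0]]
-0.03 [[279.0, 275.0], [371.0, 275.0], [278.0, 238.0], [373.0, 238.0]] [[340.0, 369.0], [210.0, 398.0], [363.0, 410.0], [230.0, 441.0]]
```

View pics/w3.png

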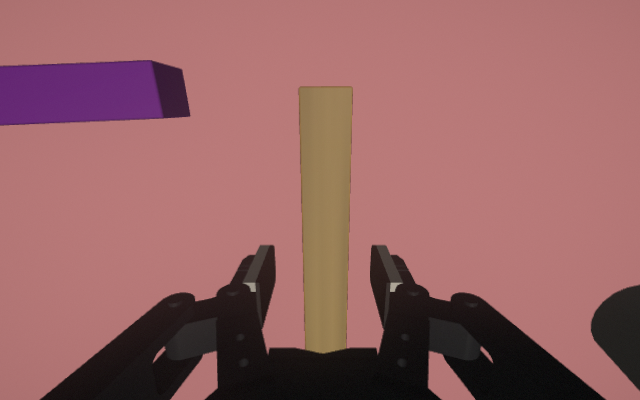

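View pics/s3.png

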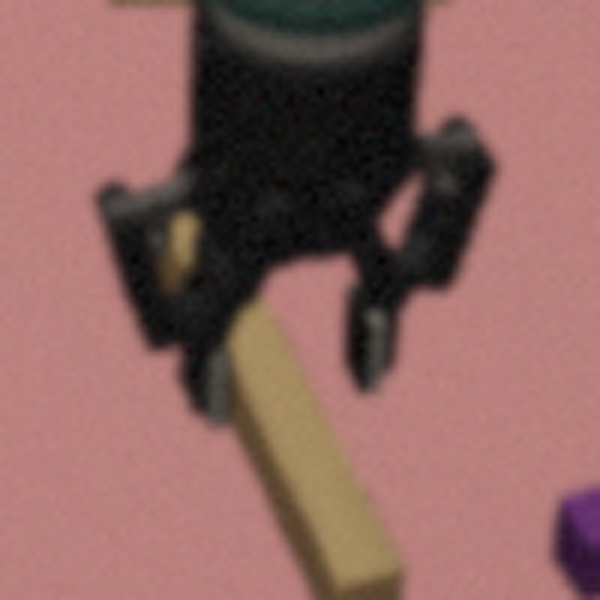

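Both views agree that the real tips stand about 35 mm above the reported TCP. I'll continue down, watching the force.

```bash
python3 -m pendant '[[[0,0,0.4],[0,0,0]],[[0,0,0.4],[0,0,0]],[[0,0,0.4],[0,0,0]],[[0,0,0.4],[0,0,0]],[[0,0,0.2],[0,0,0]],[[0,0,0],[0,0,0]],[[0,0,0],[0,0,0]],[[0,0,0],[0,0,0]]]' 4
python3 - <<'E'
from plant import robot
from h import *
cv2.imwrite('pics/w4.png',robot.capture("wrist"))
a=robot.capture("side")
cv2.imwrite('pics/s4.png',cv2.resize(a[220:320,280:380],None,fx=6,fy=6,interpolation=cv2.INTER_CUBIC))
s=robot.state();print(s['ft_force'],s['position'])
E
```

```text
time_s: 7.35
position: [0.5054, 0.2287, -0.0225]
eef_rot: [0.001, 0.566, 0.824, 0.0]
ft_force: [0.3, -0.3, 0.2]
opening: 0.466
[-0.23987026 -0.61124106  0.40555024] [ 0.50542334  0.22874679 -0.02252332]
```

View pics/s4.png

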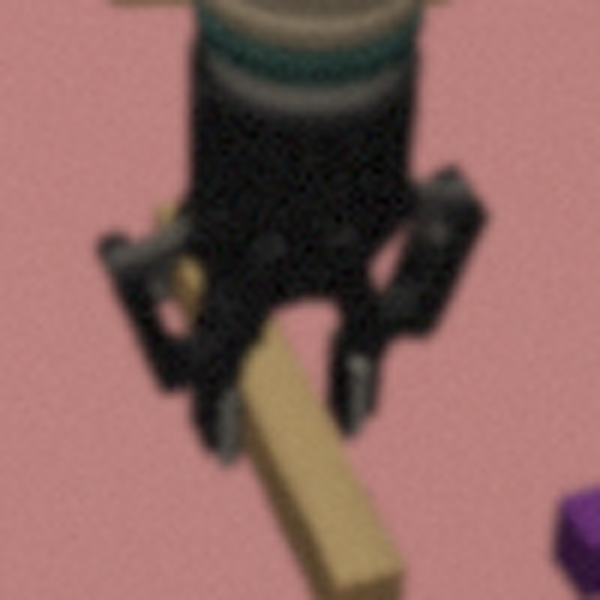

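View pics/w4.png

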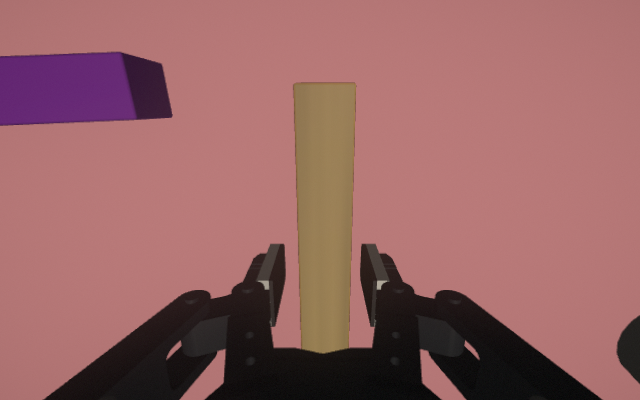

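```bash
python3 -m pendant '[[[0,0,0.3],[0,0,0]],[[0,0,0.2],[0,0,0]],[[0,0,0],[0,0,0]],[[0,0,0],[0,0,0]],[[0,0,0],[0,0,0]],[[0,0,0],[0,0,0]],[[0,0,0],[0,0,0]],[[0,0,0],[0,0,0]]]' 1.5
python3 - <<'E'
from plant import robot
s=robot.state();print(s['ft_force'],s['position'],s['opening']*85.4)
E
```

```text
time_s: 8.45
position: [0.5058, 0.2289, -0.025]
eef_rot: [0.001, 0.566, 0.825, 0.001]
ft_force: [0.6, -0.3, 1.7]
opening: 0.273
[ 0.5926802  -0.28677281  1.68969855] [ 0.50576886  0.22885328 -0.02499509] 23.278557003175603
```

Gripped at 23.3 mm. I'll lift and carry it to the jig.

```bash
python3 -m pendant '[[[0,0,-2],[0,0,0]],[[0,0,-3],[0,0,0]],[[0,0,-3],[0,0,0]],[[0,0,-3],[0,0,0]],[[0,0,-2],[0,0,0]],[[0,0,0],[0,0,0]],[[0,0,0],[0,0,0]],[[0,0,0],[0,0,0]]]'
python3 - <<'E'
from plant import robot
from h import *
plan(robot.state(),[.5276,-.13,.105],.083,14)
E
```

```text
time_s: 9.45
position: [0.5025, 0.2279, 0.1034]
eef_rot: [-0.001, 0.566, 0.824, -0.003]
ft_force: [0.3, 0.4, -0.9]
opening: 0.27
turn [-0.006  0.002  0.285] shift now cm [-34.3  -10.52  -0.08]
[-2.45, -0.75, -0.01] [-0.0, 0.0, 0.02]
[-2.46, -0.7, -0.01] [-0.0, 0.0, 0.02]
[-2.48, -0.65, -0.01] [-0.0, 0.0, 0.02]
[-2.49, -0.6, -0.01] [-0.0, 0.0, 0.02]
[-2.5, -0.55, -0.01] [-0.0, 0.0, 0.02]
[-2.51, -0.5, -0.01] [-0.0, 0.0, 0.02]
[-2.52, -0.45, -0.01] [-0.0, 0.0, 0.02]
[-2.53, -0.4, -0.01] [-0.0, 0.0, 0.02]
[-2.54, -0.34, -0.01] [-0.0, 0.0, 0.02]
[-2.55, -0.29, -0.01] [-0.0, 0.0, 0.02]
[-2.55, -0.24, -0.01] [-0.0, 0.0, 0.02]
[-2.56, -0.19, -0.01] [-0.0, 0.0, 0.02]
[-2.56, -0.14, -0.01] [-0.0, 0.0, 0.02]
[-2.56, -0.09, -0.01] [-0.0, 0.0, 0.02]
```

```bash
python3 -m pendant '[[[-2.5,-0.8,0],[0,0,0.02]],[[-3.5,-1,0],[0,0,0.03]],[[-4,-1,0],[0,0,0.035]],[[-4,-0.9,0],[0,0,0.035]],[[-4,-0.8,0],[0,0,0.035]],[[-4,-0.6,0],[0,0,0.035]],[[-4,-0.5,0],[0,0,0.035]],[[-3,-0.3,0],[0,0,0.03]]]'
python3 - <<'E'
from plant import robot
from h import *
plan(robot.state(),[.5276,-.13,.105],.083,4)
E
```

```text
time_s: 10.45
position: [0.5156, -0.0747, 0.0953]
eef_rot: [-0.007, 0.667, 0.745, -0.007]
ft_force: [-0.4, 0.5, -0.7]
opening: 0.265
turn [-0.019  0.     0.026] shift now cm [-5.63  0.58 -0.98]
[-1.41, 0.14, -0.25] [-0.005, 0.0, 0.007]
[-1.41, 0.15, -0.25] [-0.005, 0.0, 0.007]
[-1.4, 0.16, -0.24] [-0.005, 0.0, 0.007]
[-1.4, 0.18, -0.24] [-0.005, 0.0, 0.007]
```

```bash
python3 -m pendant '[[[-1.4,0.15,-0.3],[-0.005,0,0.007]],[[-1.4,0.15,-0.3],[-0.005,0,0.007]],[[-1.3,0.15,-0.2],[-0.005,0,0.007]],[[-1,0.15,-0.2],[-0.005,0,0.007]],[[0,0,0],[0,0,0]],[[0,0,0],[0,0,0]],[[0,0,0],[0,0,0]],[[0,0,0],[0,0,0]]]'
python3 - <<'E'
from plant import robot
from h import *
s=robot.state();plan(s,[.5276,-.13,.105],.083,1);print(s['position'])
np.save('wp.npy',robot.camera_params("wrist")['extrinsics'])
cv2.imwrite('pics/w5.png',robot.capture("wrist"))
E
```

```text
time_s: 11.45
position: [0.5263, -0.1254, 0.104]
eef_rot: [-0.002, 0.678, 0.735, 0.001]
ft_force: [0.3, 0.3, -1.3]
opening: 0.267
turn [-0.001 -0.003 -0.002] shift now cm [-0.47  0.09 -0.1 ]
[-0.47, 0.09, -0.1] [-0.001, -0.003, -0.002]
[ 0.52634161 -0.12542377  0.10403189]
```

View pics/w5.png

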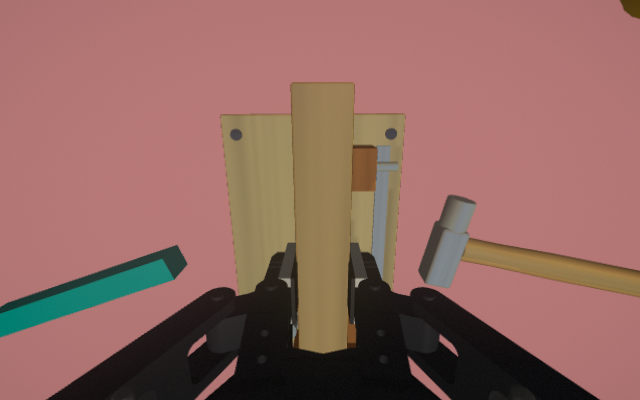

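The wrist view shows the rail held parallel over the jig. The board's +y corners are at (221,115) and (405,114), and the +y fence pad is at (365,168). I'll refine the jig pose from this.

```bash
python3 - <<'E'
from plant import robot
from h import *
p=robot.camera_params("wrist");p['extrinsics']=np.load('wp.npy')
q=unproj(p,[(221.5,115),(405,114.5)],.012);print(q)
d=q[1]-q[0];th=np.arctan2(d[1],d[0]);print(np.linalg.norm(d),th)
for th in (th,.083):
  c,s=np.cos(th),np.sin(th);Rm=np.array([[c,-s],[s,c]])
  t=q[:,:2].mean(0)-Rm@[-.008,.122];print("jig",t)
# screws
print(unproj(p,[(236,134),(391,133)],.012))
# rail in-hand: top edges near/far
for z in (.13+.03-.001,): print("rail",unproj(p,[(291,84),(354,84),(298,340),(348,340)],z))
print("fence outer/inner top",unproj(p,[(376,148),(376,190),(352,148)],.038))
E
```

```text
[[ 0.43302683 -0.06228138  0.012     ]
 [ 0.58965871 -0.04932849  0.012     ]]
0.15716654286026532 0.0825086825382064
jig [ 0.52937019 -0.17673058]
jig [ 0.5294296  -0.17672171]
[[ 0.44523629 -0.07722091  0.012     ]
 [ 0.58004842 -0.06556714  0.012     ]]
rail [[ 0.50672279 -0.04250964  0.159     ]
 [ 0.53008834 -0.0406503   0.159     ]
 [ 0.51577744 -0.15852866  0.159     ]
 [ 0.54003041 -0.15655514  0.159     ]]
fence outer/inner top [[ 0.56392128 -0.07661507  0.038     ]
 [ 0.56854577 -0.11108498  0.038     ]
 [ 0.54481136 -0.07812454  0.038     ]]
```

```bash
python3 -m pendant '[[[-1.2,-0.1,0],[0,0,0]],[[-1.2,-0.05,1],[0,0,0]],[[-0.2,0,2],[0,0,0]],[[0,0,2],[0,0,0]],[[0,0,2],[0,0,0]],[[0,0,1.5],[0,0,0]],[[0,0,0],[0,0,0]],[[0,0,0],[0,0,0]]]'
python3 - <<'E'
from plant import robot
from h import *
s=robot.state();c,si=np.cos(.0829),np.sin(.0829)
d=s['position'][:2]-[.530,-.1758];print("tcp jig",d@np.array([[c,-si],[si,c]]),"bottom",s['position'][2]+.025,s['ft_force'])
plan(s,s['position'],.083,1)
np.save('wp.npy',robot.camera_params("wrist")['extrinsics'])
cv2.imwrite('pics/w6.png',robot.capture("wrist"))
a=robot.capture("side");cv2.imwrite('pics/s6.png',cv2.resize(a[120:240,260:400],None,fx=5,fy=5,interpolation=cv2.INTER_CUBIC))
a=robot.capture("top");cv2.imwrite('pics/t6.png',cv2.resize(a[150:250,320:450],None,fx=6,fy=6,interpolation=cv2.INTER_CUBIC))
E
```

```text
time_s: 12.5
position: [0.5266, -0.1584, 0.0135]
eef_rot: [-0.001, 0.679, 0.734, -0.0]
ft_force: [0.9, 0.2, -0.6]
opening: 0.269
tcp jig [-0.00192781  0.01764773] bottom 0.03847658701699491 [ 0.93481709  0.16739203 -0.55789992]
turn [-0.002 -0.002 -0.005] shift now cm [0. 0. 0.]
[0.0, 0.0, 0.0] [-0.002, -0.002, -0.005]
```

View pics/w6.png

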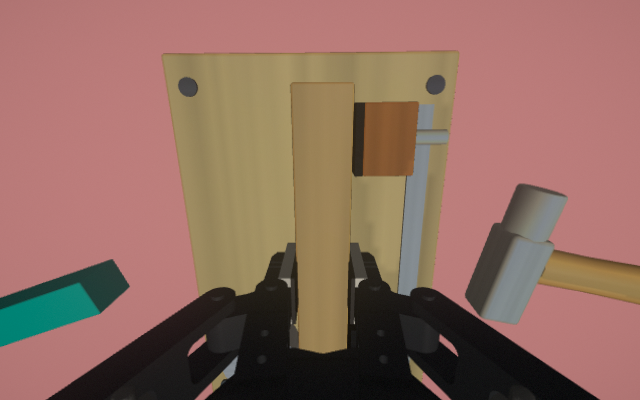

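View pics/s6.png

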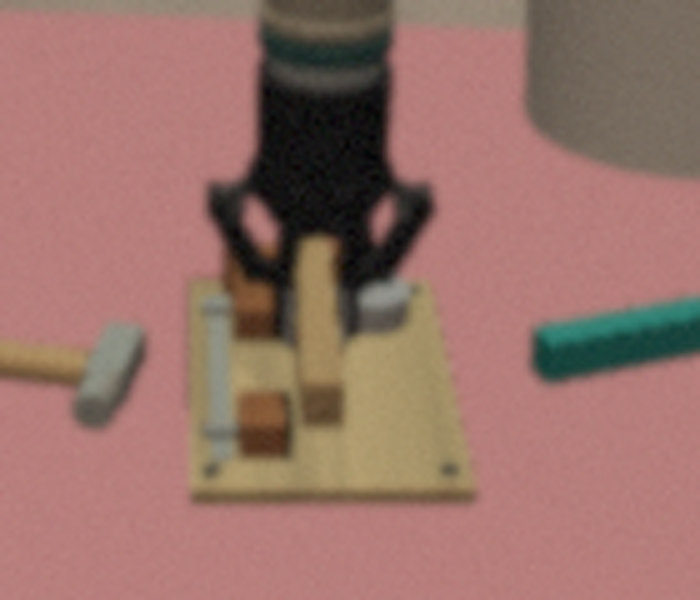

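View pics/t6.png

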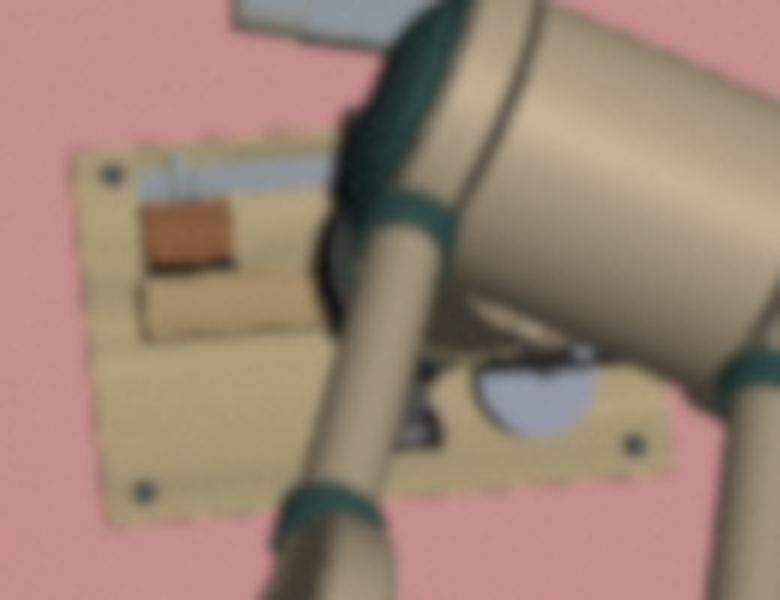

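```bash
python3 - <<'E'
from plant import robot
from h import *
p=robot.camera_params("wrist");p['extrinsics']=np.load('wp.npy')
a=cv2.imread('pics/w6.png');cv2.imwrite('pics/w6c.png',cv2.resize(a[40:190,280:480],None,fx=4,fy=4,interpolation=cv2.INTER_CUBIC))
q=unproj(p,[(164.5,55),(458,52)],.012);d=q[1]-q[0];th=np.arctan2(d[1],d[0]);c,s=np.cos(th),np.sin(th);Rm=np.array([[c,-s],[s,c]])
t=q[:,:2].mean(0)-Rm@[-.008,.122];print(np.linalg.norm(d),th,t)
J=lambda uv,z:((unproj(p,uv,z)[:,:2]-t)@Rm).round(4).tolist()
print("fence top",J([(364,103),(363,175)],.038),"low",J([(354,103),(355,176)],.012))
for zb in (.0385,): print("rail",J([(291,84),(354,84),(298,340),(348,340)],zb+.03))
print("tcp",(robot.state()['position'][:2]-t)@Rm)
E
```

```text
0.1557552454272418 0.08595978392791498 [ 0.52970926 -0.17692967]
fence top [[0.0177, 0.0967], [0.0183, 0.0618]] low [[0.0155, 0.0972], [0.0171, 0.0556]]
rail [[-0.0136, 0.1032], [0.0098, 0.1029], [-0.0149, -0.0132], [0.0094, -0.0134]]
tcp [-0.00126018  0.01901767]
```

View pics/w6c.png

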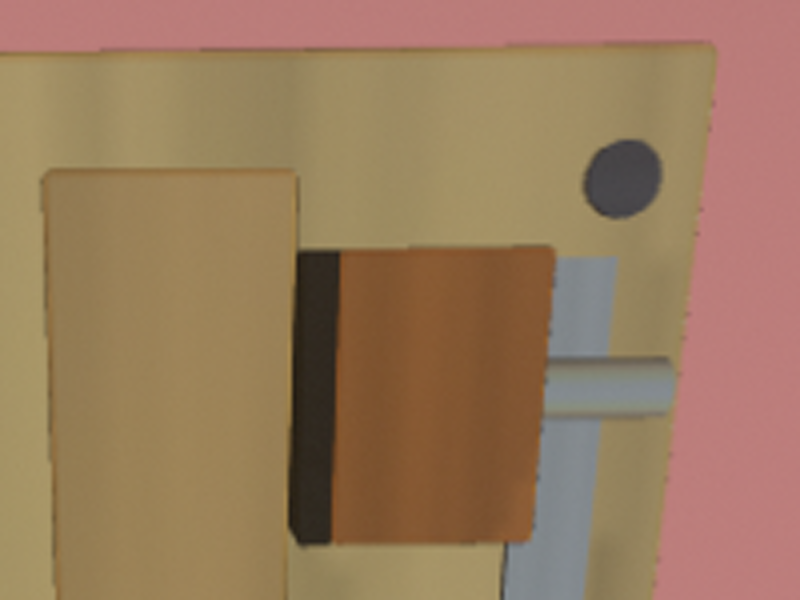

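```bash
python3 -m pendant '[[[0.2,-0.15,0],[0,0,0]],[[0,0,0.7],[0,0,0]],[[0,0,0.7],[0,0,0]],[[0,0,0.6],[0,0,0]],[[0,0,0.3],[0,0,0]],[[0,0,0],[0,0,0]],[[0,0,0],[0,0,0]],[[0,0,0],[0,0,0]]]'
cat > j.py <<'E'
from plant import robot
from h import *
def rep():
    s=robot.state();c,si=np.cos(.0845),np.sin(.0845);M=np.array([[c,-si],[si,c]])
    d=s['position'][:2]-[.5298,-.1766];f=s['ft_force']
    print("tcp jig mm",((d@M)*1e3).round(1),"z",round(s['position'][2]*1e3,1),"F jig",(f[:2]@M).round(1),f[2].round(1),"T",s['torque'].round(2),"op",round(s['opening']*85.4,1),"t",s['time_s'])
    r=rot(s);y=r.as_matrix()[:,1];print("yaw rel jig",round(np.arctan2(y[1],y[0])-.0845,4),"toolz",r.as_matrix()[:,2].round(3))
if __name__=="__main__": rep()
E
python3 j.py
```

```text
time_s: 13.65
position: [0.5257, -0.1561, -0.0097]
eef_rot: [-0.0, 0.679, 0.734, 0.0]
ft_force: [-0.2, 1.2, -1.8]
opening: 0.27
tcp jig mm [-2.3 20.8] z -9.7 F jig [-0.1  1.2] -1.8 T [ 0.03  0.   -0.04] op 23.1 t 13.65
yaw rel jig -0.006 toolz [ 0.     0.001 -1.   ]
```

```bash
python3 -m pendant '[[[-0.15,0,0],[0,0,-0.006]],[[-0.15,0,0],[0,0,0]],[[-0.1,0,0],[0,0,0]],[[-0.1,0,0],[0,0,0]],[[-0.05,0,0],[0,0,0]],[[0,0,0],[0,0,0]],[[0,0,0],[0,0,0]],[[0,0,0],[0,0,0]]]'
python3 j.py
```

```text
time_s: 14.65
position: [0.5264, -0.1611, -0.0093]
eef_rot: [-0.0, 0.677, 0.736, 0.001]
ft_force: [0.4, 1.9, -0.8]
opening: 0.268
tcp jig mm [-2.1 15.7] z -9.3 F jig [0.6 1.9] -0.8 T [ 0.18 -0.03  0.05] op 22.9 t 14.65
yaw rel jig 0.0001 toolz [ 0.001  0.002 -1.   ]
```

```bash
python3 -m pendant '[[[0,0,0.1],[0,0,0]],[[-0.1,0,0],[0,0,0]],[[-0.1,0,0],[0,0,0]],[[0,0,0],[0,0,0]],[[0,0,0],[0,0,0]],[[0,0,0],[0,0,0]],[[-0.1,0,0],[0,0,0]],[[-0.1,0,0],[0,0,0]]]'
python3 j.py
```

```text
time_s: 15.65
position: [0.5263, -0.1608, -0.0104]
eef_rot: [-0.003, 0.677, 0.736, 0.003]
ft_force: [1.3, 6.9, 2.3]
opening: 0.268
tcp jig mm [-2.2 16. ] z -10.4 F jig [1.9 6.8] 2.3 T [ 0.73 -0.17  0.19] op 22.9 t 15.65
yaw rel jig -0.0015 toolz [-0.     0.009 -1.   ]
```

The rail end bears on the stop with 6.9 N. Now I'll level it, lower it to the board and keep a light push on the stop.

```bash
python3 - <<'E'
from j import *
s=robot.state();plan(s,s['position'],.0845,1)
E
python3 -m pendant '[[[0,0,0.1],[0,0.009,0]],[[0,0,0.1],[0,0,0]],[[0,0,0.1],[0,0,0]],[[0,0,0.05],[0,0,0]],[[-0.05,0,0],[0,0,0]],[[-0.05,0,0],[0,0,0]],[[0,0,0],[0,0,0]],[[0,0,0],[0,0,0]]]'
python3 j.py
```

```text
turn [ 0.    -0.009 -0.001] shift now cm [0. 0. 0.]
[0.0, 0.0, 0.0] [0.0, -0.009, -0.001]
time_s: 16.65
position: [0.5264, -0.1603, -0.0118]
eef_rot: [-0.007, 0.677, 0.736, 0.007]
ft_force: [-0.1, 5.3, 3.0]
opening: 0.266
tcp jig mm [-2.  16.5] z -11.8 F jig [0.3 5.3] 3.0 T [ 0.26 -0.01  0.08] op 22.7 t 16.65
yaw rel jig -0.0022 toolz [ 0.    0.02 -1.  ]
```

```bash
python3 -m pendant '[[[0,0,0],[0,-0.01,0]],[[0,0,0],[0,-0.01,0]],[[-0.05,0,0.1],[0,0,0]],[[0,0,0.1],[0,0,0]],[[-0.05,0,0],[0,0,0]],[[0,0,0],[0,0,0]],[[0,0,0],[0,0,0]],[[0,0,0],[0,0,0]]]'
python3 j.py
```

```text
time_s: 17.65
position: [0.5261, -0.1613, -0.013]
eef_rot: [0.001, 0.678, 0.735, -0.0]
ft_force: [-0.7, 2.6, 2.5]
opening: 0.272
tcp jig mm [-2.4 15.6] z -13.0 F jig [-0.5  2.7] 2.5 T [0.69 0.03 0.11] op 23.2 t 17.65
yaw rel jig -0.0027 toolz [ 0.001 -0.001 -1.   ]
```

```bash
python3 -m pendant '[[[0,0.1,0.05],[0,0,-0.003]],[[0,0.1,0.05],[0,0,0]],[[0,0.1,0],[0,0,0]],[[0,0,0],[0,0,0]],[[-0.05,0,0],[0,0,0]],[[-0.05,0,0],[0,0,0]],[[0,0,0],[0,0,0]],[[0,0,0],[0,0,0]]]'
python3 j.py
```

```text
time_s: 18.65
position: [0.5259, -0.1612, -0.013]
eef_rot: [-0.002, 0.677, 0.736, -0.001]
ft_force: [-1.7, 3.6, 3.3]
opening: 0.271
tcp jig mm [-2.6 15.7] z -13.0 F jig [-1.3  3.7] 3.3 T [ 0.58  0.23 -0.03] op 23.2 t 18.65
yaw rel jig -0.001 toolz [-0.005  0.001 -1.   ]
```

```bash
python3 -m pendant '[[[0,0.15,-0.05],[0,0,0]],[[0,0.15,0],[0,0,0]],[[0,0.15,0],[0,0,0]],[[0,0.15,0],[0,0,0]],[[0,0.15,0],[0,0,0]],[[0,0.15,0],[0,0,0]],[[0,0.15,0],[0,0,0]],[[0,0.15,0],[0,0,0]]]'
python3 j.py
python3 - <<'E'
from j import *
np.save('wp.npy',robot.camera_params("wrist")['extrinsics'])
a=robot.capture("wrist");cv2.imwrite('pics/w7.png',a);cv2.imwrite('pics/w7c.png',cv2.resize(a[10:210,270:470],None,fx=3,fy=3,interpolation=cv2.INTER_CUBIC))
E
```

```text
time_s: 19.65
position: [0.5263, -0.161, -0.0127]
eef_rot: [-0.011, 0.677, 0.736, -0.009]
ft_force: [-5.5, 1.6, 5.6]
opening: 0.267
tcp jig mm [-2.1 15.8] z -12.7 F jig [-5.3  2. ] 5.6 T [ 0.24  0.89 -0.3 ] op 22.8 t 19.65
yaw rel jig -0.0002 toolz [-0.028  0.001 -1.   ]
```

View pics/w7c.png

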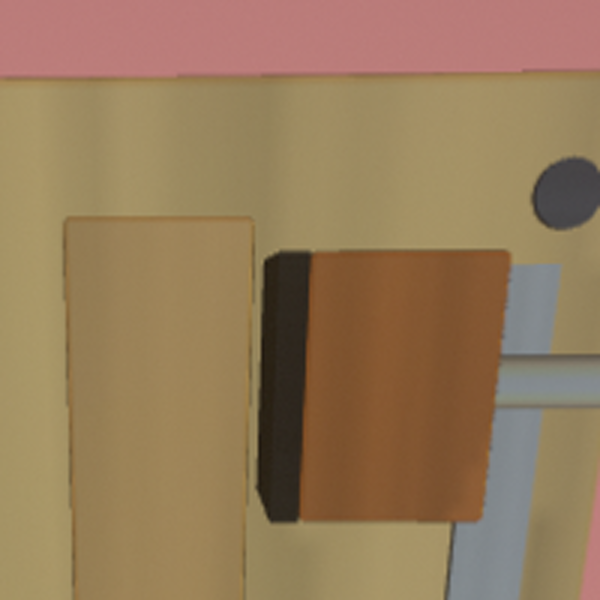

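The rail lies along the pad with about a 1.5 mm gap, which the cam will close. The tool has tilted slightly, so I'll level it before releasing.

```bash
python3 - <<'E'
from j import *
s=robot.state();plan(s,s['position'],.0845,1)
E
```

```text
turn [-0.028 -0.003 -0.   ] shift now cm [0. 0. 0.]
[0.0, 0.0, 0.0] [-0.028, -0.003, -0.0]
```

```bash
python3 -m pendant '[[[0,0,-0.1],[-0.014,0,0]],[[0,0.1,0],[-0.014,0,0]],[[0,0.05,0],[0,0,0]],[[0,0,0],[0,0,0]],[[0,0,0],[0,0,0]],[[-0.1,0,0],[0,0,0]],[[-0.1,0,0],[0,0,0]],[[0,0,0],[0,0,0]]]'
python3 j.py
```

```text
time_s: 20.7
position: [0.5284, -0.1607, -0.0124]
eef_rot: [-0.002, 0.677, 0.736, 0.003]
ft_force: [-1.1, 2.2, 0.4]
opening: 0.266
tcp jig mm [-0. 16.] z -12.4 F jig [-0.9  2.3] 0.4 T [ 0.21  0.16 -0.09] op 22.7 t 20.7
yaw rel jig -0.001 toolz [ 0.001  0.007 -1.   ]
```

```bash
python3 -m pendant '[[[0,0,0],[0,0,0]],[[0,0,0],[0,0,0]],[[0,0,0],[0,0,0]],[[0,0,0],[0,0,0]],[[0,0,-0.5],[0,0,0]],[[0,0,-1],[0,0,0]],[[0,0,-2],[0,0,0]],[[0,0,-2.5],[0,0,0]]]' 3.6
python3 j.py
python3 - <<'E'
from j import *
np.save('wp.npy',robot.camera_params("wrist")['extrinsics'])
a=robot.capture("wrist");cv2.imwrite('pics/w8.png',a)
E
```

```text
time_s: 21.7
position: [0.5303, -0.1639, 0.0499]
eef_rot: [0.001, 0.676, 0.736, 0.002]
ft_force: [0.6, 0.3, -0.5]
opening: 0.424
tcp jig mm [ 1.6 12.6] z 49.9 F jig [0.6 0.3] -0.5 T [ 0.05  0.05 -0.03] op 36.2 t 21.7
yaw rel jig 0.0004 toolz [ 0.004  0.003 -1.   ]
```

View pics/w8.png

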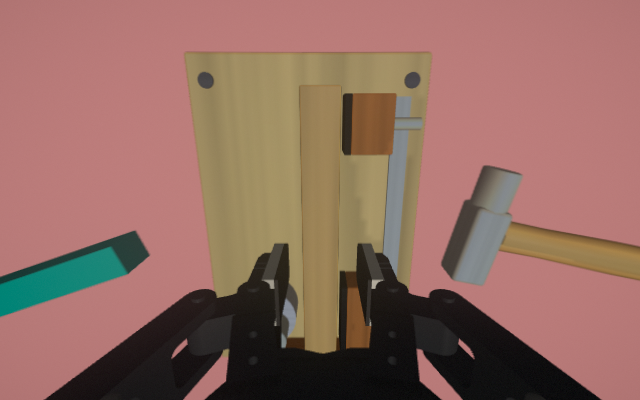

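The rail is released and lies straight beside the pads at (320,220). Next I'll rise, move above the knob and look at it.

```bash
python3 -m pendant '[[[0,0,-3],[0,0,0]],[[0,0,-3],[0,0,0]],[[-1,-1,-1],[0,0,0]],[[-1,-1,0],[0,0,0]],[[-0.8,-1,0],[0,0,0]],[[-0.4,-0.5,0],[0,0,0]],[[0,0,0],[0,0,0]],[[0,0,0],[0,0,0]]]' 6
python3 j.py
python3 - <<'E'
from j import *
np.save('wp.npy',robot.camera_params("wrist")['extrinsics'])
a=robot.capture("wrist");cv2.imwrite('pics/w9.png',a)
E
```

```text
time_s: 22.75
position: [0.495, -0.202, 0.123]
eef_rot: [0.002, 0.677, 0.736, 0.003]
ft_force: [-0.8, -0.6, -0.3]
opening: 0.705
tcp jig mm [-36.9 -22.4] z 123.0 F jig [-0.8 -0.5] -0.3 T [ 0.03  0.02 -0.02] op 60.2 t 22.75
yaw rel jig -0.0008 toolz [ 0.007  0.001 -1.   ]
```

View pics/w9.png

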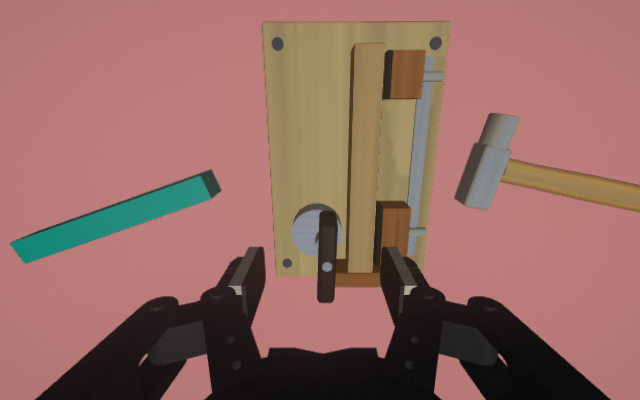

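This is a full view. The bar knob runs from (327,213) to (326,301) with its hub dot at (327,267). The rail runs from (368,44) to (360,272) against the stop, and the board corners are at (263,23) and (449,22).

```bash
python3 - <<'E'
from j import *
p=robot.camera_params("wrist");p['extrinsics']=np.load('wp.npy')
a=cv2.imread('pics/w9.png');cv2.imwrite('pics/w9c.png',cv2.resize(a[195:310,270:440],None,fx=4.6,fy=4.6,interpolation=cv2.INTER_CUBIC))
q=unproj(p,[(263,23),(449,22),(276,276)],.012);d=q[1]-q[0];th=np.arctan2(d[1],d[0]);d2=q[0]-q[2];th2=np.arctan2(-d2[0],d2[1])
print(np.linalg.norm(d),np.linalg.norm(d2),th,th2)
th=.0845;c,s=np.cos(th),np.sin(th);Rm=np.array([[c,-s],[s,c]])
t=((q[:,:2]-np.array([[-.088,.122],[.072,.122],[-.088,-.122]])@Rm.T)).mean(0);print(t)
J=lambda uv,z:((unproj(p,uv,z)[:,:2]-t)@Rm*1e3).round(1).tolist()
print("rail top",J([(354,44),(384,44),(348,272),(373,272)],.042))
print("fence",J([(386,51),(383,97),(377,202),(376,250)],.038))
print("knob hub, ends",J([(327,267),(328,212),(326,301)],.09))
E
```

```text
0.15610419356087196 0.241678829474424 0.08668156595274078 0.08045675464594332
[ 0.52905117 -0.17644626]
rail top [[-12.5, 99.9], [10.5, 99.8], [-12.3, -98.3], [11.9, -98.4]]
fence [[13.2, 95.7], [12.9, 61.8], [12.9, -28.5], [14.4, -76.9]]
knob hub, ends [[-33.8, -65.2], [-33.2, -19.7], [-34.5, -96.2]]
```

View pics/w9c.png

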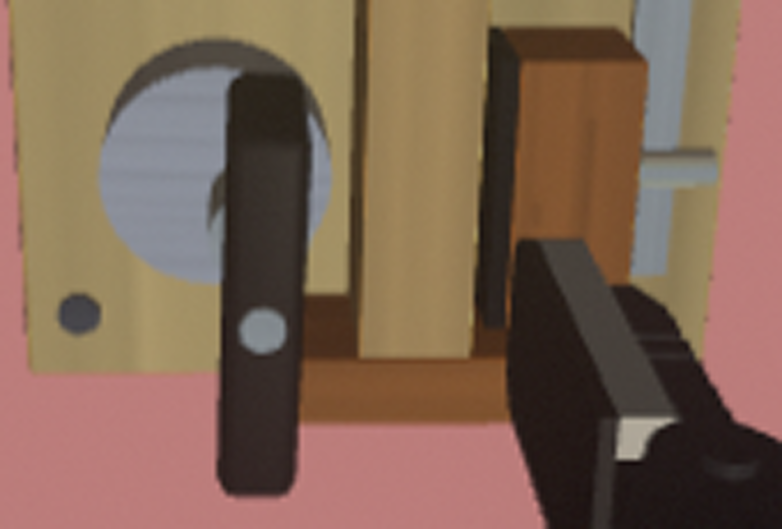

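```bash
python3 - <<'E'
from j import *
p=robot.camera_params("wrist");p['extrinsics']=np.load('wp.npy')
k=unproj(p,[(327,267),(327.6,227),(326.1,302)],.09);print(k); d=k[1]-k[2];yaw=np.arctan2(-d[0],d[1]);print("len",np.linalg.norm(d),"yaw",yaw, (k[1]+k[2])/2)
s=robot.state();plan(s,[k[0][0],k[0][1],.028],yaw,4)
E
```

```text
[[ 0.50088732 -0.24431073  0.09      ]
 [ 0.49840656 -0.21075832  0.09      ]
 [ 0.50293465 -0.27616789  0.09      ]]
len 0.06556611363524752 yaw 0.06911646094504262 [ 0.50067061 -0.2434631   0.09      ]
turn [ 0.007 -0.001  0.015] shift now cm [-4.27  0.17  9.5 ]
[-1.07, 0.04, 2.37] [0.002, -0.0, 0.004]
[-1.07, 0.05, 2.37] [0.002, -0.0, 0.004]
[-1.07, 0.06, 2.37] [0.002, -0.0, 0.004]
[-1.07, 0.07, 2.38] [0.002, -0.0, 0.004]
```

```bash
python3 -m pendant '[[[-1.4,0,0],[0.007,0,0.015]],[[-1.4,0.1,0],[0,0,0]],[[-1.2,0.1,0],[0,0,0]],[[0,0,2],[0,0,0]],[[0,0,2],[0,0,0]],[[0,0,1],[0,0,0]],[[0,0,0],[0,0,0]],[[0,0,0],[0,0,0]]]' 4
python3 - <<'E'
from j import *
rep();plan(robot.state(),[.5008,-.2440,.028],.069,1)
a=robot.capture("side");cv2.imwrite('pics/s10.png',cv2.resize(a[120:240,260:400],None,fx=5,fy=5,interpolation=cv2.INTER_CUBIC))
a=robot.capture("wrist");cv2.imwrite('pics/w10.png',a)
E
```

```text
time_s: 23.8
position: [0.5034, -0.2489, 0.0726]
eef_rot: [0.002, 0.683, 0.73, 0.0]
ft_force: [-0.1, -0.8, -0.4]
opening: 0.467
tcp jig mm [-32.4 -69.9] z 72.6 F jig [-0.2 -0.8] -0.4 T [-0.03  0.01  0.01] op 39.9 t 23.8
yaw rel jig -0.0174 toolz [ 0.003 -0.003 -1.   ]
turn [ 0.003  0.003 -0.002] shift now cm [ 0.52 -0.24  4.46]
[0.52, -0.24, 4.46] [0.003, 0.003, -0.002]
```

View pics/s10.png

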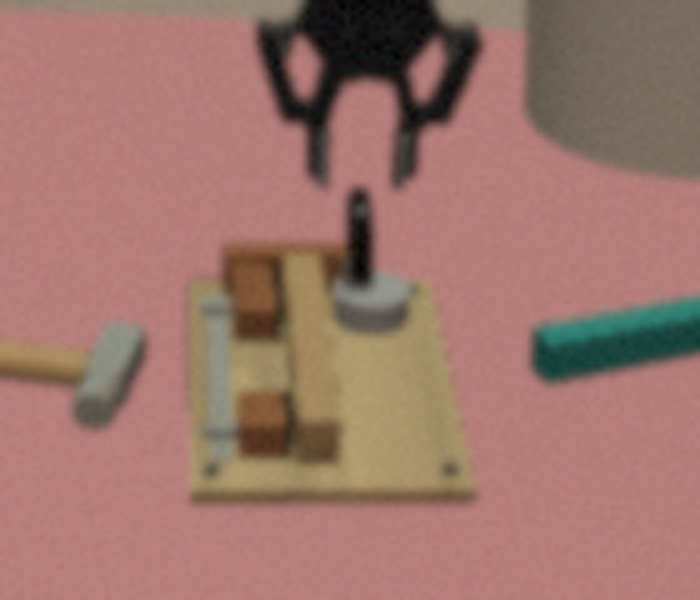

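View pics/w10.png

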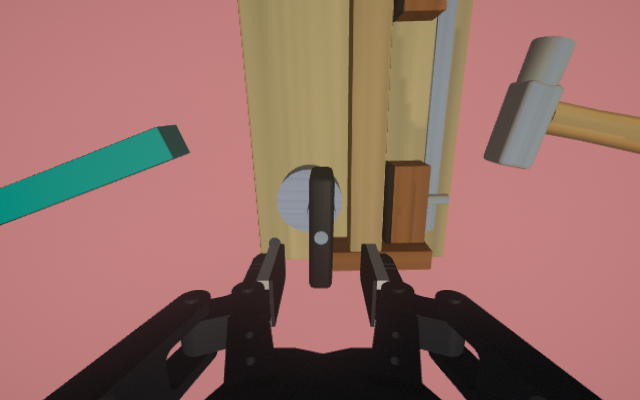

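Fingers straddle the knob in both views. I'll correct the position, go down and close.

```bash
python3 -m pendant '[[[0.4,-0.2,0],[0,0,0]],[[0,0,0],[0,0,0]],[[0,0,1],[0,0,0]],[[0,0,1],[0,0,0]],[[0,0,1],[0,0,0]],[[0,0,1],[0,0,0]],[[0,0,0.3],[0,0,0]],[[0,0,0],[0,0,0]]]'
python3 - <<'E'
from j import *
rep();plan(robot.state(),[.5008,-.2440,.028],.069,1)
E
```

```text
time_s: 24.9
position: [0.5011, -0.2445, 0.0268]
eef_rot: [0.002, 0.683, 0.731, 0.0]
ft_force: [0.1, -0.4, 0.4]
opening: 0.465
tcp jig mm [-34.3 -65.3] z 26.8 F jig [ 0.  -0.4] 0.4 T [-0.    0.03 -0.04] op 39.7 t 24.9
yaw rel jig -0.0167 toolz [ 0.003 -0.003 -1.   ]
turn [ 0.003  0.003 -0.001] shift now cm [ 0.05 -0.03 -0.12]
[0.05, -0.03, -0.12] [0.003, 0.003, -0.001]
```

```bash
python3 -m pendant '[[[0,0,0],[0,0,0]],[[0,0,0],[0,0,0]],[[0,0,0],[0,0,0]],[[0,0,0],[0,0,0]],[[0,0,0],[0,0,0]],[[0,0,0],[0,0,0]],[[0,0,0],[0,0,0]],[[0,0,0],[0,0,0]]]' 0.5
python3 j.py
python3 - <<'E'
from plant import robot
import cv2
a=robot.capture("side");cv2.imwrite('pics/s11.png',cv2.resize(a[120:240,260:400],None,fx=5,fy=5,interpolation=cv2.INTER_CUBIC))
print(robot.state()['joints'].round(3))
E
```

```text
time_s: 25.9
position: [0.5022, -0.2446, 0.0272]
eef_rot: [0.003, 0.683, 0.731, 0.001]
ft_force: [2.1, 1.0, -1.6]
opening: 0.153
tcp jig mm [-33.2 -65.5] z 27.2 F jig [2.2 0.8] -1.6 T [-0.    0.09 -0.05] op 13.1 t 25.9
yaw rel jig -0.0168 toolz [ 0.005 -0.003 -1.   ]
[-0.578  0.399  1.793  0.     0.943 -0.646]
```

View pics/s11.png

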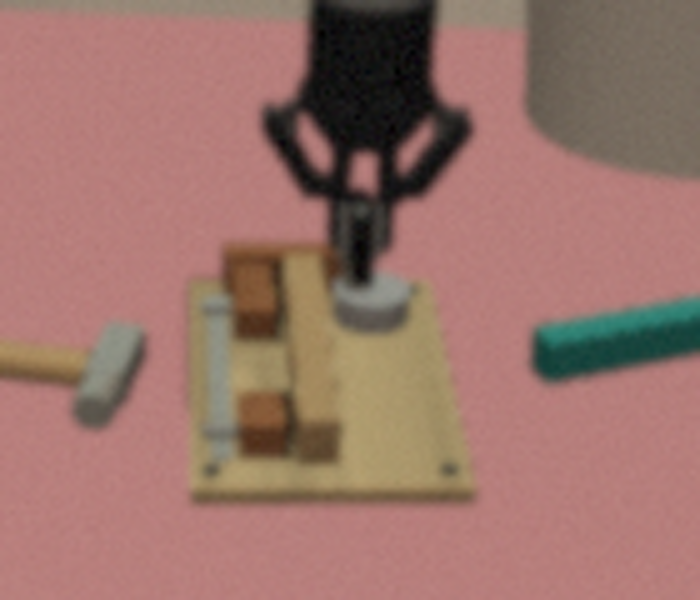

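The knob is gripped at 13 mm. I'll turn clockwise (positive about tool z) in steps, watching the moment.

```bash
python3 -m pendant '[[[0,0,0],[0,0,0.1]],[[0,0,0],[0,0,0.1]],[[0,0,0],[0,0,0.1]],[[0,0,0],[0,0,0.1]],[[0,0,0],[0,0,0.1]],[[0,0,0],[0,0,0.1]],[[0,0,0],[0,0,0]],[[0,0,0],[0,0,0]]]'
python3 j.py
```

```text
time_s: 26.95
position: [0.5012, -0.2444, 0.0272]
eef_rot: [0.002, 0.872, 0.49, 0.001]
ft_force: [2.7, 0.2, -1.0]
opening: 0.162
tcp jig mm [-34.2 -65.2] z 27.2 F jig [2.7 0. ] -1.0 T [ 0.06  0.16 -0.04] op 13.9 t 26.95
yaw rel jig -0.6315 toolz [ 0.003 -0.003 -1.   ]
```

```bash
python3 -m pendant '[[[0,0,0],[0,0,0.05]],[[0,0,0],[0,0,0.05]],[[0,0,0],[0,0,0.05]],[[0,0,0],[0,0,0.05]],[[0,0,0],[0,0,0]],[[0,0,0],[0,0,0]],[[0,0,0],[0,0,0]],[[0,0,0],[0,0,0.02]]]'
python3 j.py
```

```text
time_s: 27.95
position: [0.5009, -0.2442, 0.0273]
eef_rot: [0.002, 0.92, 0.392, 0.001]
ft_force: [1.7, 0.4, -1.7]
opening: 0.156
tcp jig mm [-34.5 -64.9] z 27.3 F jig [1.7 0.3] -1.7 T [0.09 0.15 0.03] op 13.4 t 27.95
yaw rel jig -0.8491 toolz [ 0.002 -0.003 -1.   ]
```

```bash
python3 -m pendant '[[[0,0,0],[0,0,0.03]],[[0,0,0],[0,0,0.03]],[[0,0,0],[0,0,0.03]],[[0,0,0],[0,0,0.03]],[[0,0,0],[0,0,0]],[[0,0,0],[0,0,0]],[[0,0,0],[0,0,0]],[[0,0,0],[0,0,0]]]'
python3 j.py
python3 - <<'E'
from plant import robot
import cv2
a=robot.capture("wrist");cv2.imwrite('pics/w12.png',a)
E
```

```text
time_s: 28.95
position: [0.5008, -0.244, 0.0272]
eef_rot: [0.001, 0.943, 0.332, 0.001]
ft_force: [1.0, 0.4, -1.8]
opening: 0.159
tcp jig mm [-34.6 -64.7] z 27.2 F jig [1.  0.3] -1.8 T [ 0.06  0.18 -0.01] op 13.6 t 28.95
yaw rel jig -0.9776 toolz [ 0.002 -0.002 -1.   ]
```

View pics/w12.png

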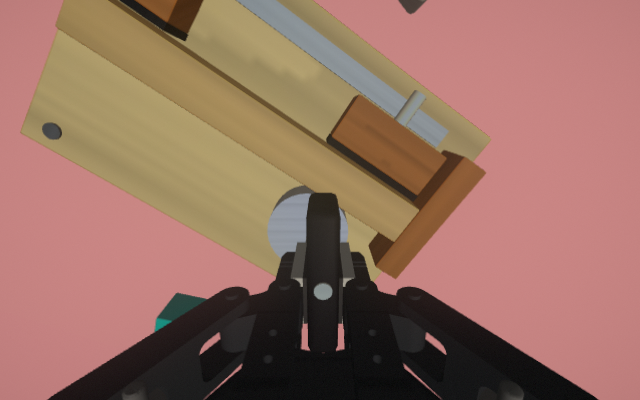

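The knob follows the fingers, and the disc edge is about to reach the rail. I'll continue in small steps.

```bash
python3 -m pendant '[[[0,0,0],[0,0,0.03]],[[0,0,0],[0,0,0.03]],[[0,0,0],[0,0,0.02]],[[0,0,0],[0,0,0]],[[0,0,0],[0,0,0]],[[0,0,0],[0,0,0]],[[0,0,0],[0,0,0]],[[0,0,0],[0,0,0]]]'
python3 j.py
```

```text
time_s: 30.0
position: [0.5007, -0.2439, 0.0272]
eef_rot: [0.001, 0.956, 0.292, 0.001]
ft_force: [1.4, 0.4, -1.4]
opening: 0.152
tcp jig mm [-34.7 -64.6] z 27.2 F jig [1.5 0.3] -1.4 T [0.16 0.15 0.02] op 13.0 t 30.0
yaw rel jig -1.0632 toolz [ 0.002 -0.002 -1.   ]
```

```bash
python3 -m pendant '[[[0,0,0],[0,0,0.03]],[[0,0,0],[0,0,0.03]],[[0,0,0],[0,0,0.02]],[[0,0,0],[0,0,0]],[[0,0,0],[0,0,0]],[[0,0,0],[0,0,0]],[[0,0,0],[0,0,0]],[[0,0,0],[0,0,0]]]'
python3 j.py
```

```text
time_s: 31.0
position: [0.5006, -0.2438, 0.0272]
eef_rot: [0.001, 0.968, 0.251, 0.001]
ft_force: [2.0, 1.0, -1.5]
opening: 0.152
tcp jig mm [-34.7 -64.5] z 27.2 F jig [2.1 0.8] -1.5 T [0.17 0.13 0.03] op 13.0 t 31.0
yaw rel jig -1.1488 toolz [ 0.002 -0.002 -1.   ]
```

```bash
python3 -m pendant '[[[0,0,0],[0,0,0]],[[0,0,0],[0,0,0]],[[0,0,0],[0,0,0]],[[0,0,0],[0,0,0]],[[0,0,0],[0,0,0]],[[0,0,0],[0,0,0.02]],[[0,0,0],[0,0,0.02]],[[0,0,0],[0,0,0.02]]]'
python3 j.py
```

```text
time_s: 32.0
position: [0.5005, -0.2437, 0.0272]
eef_rot: [0.001, 0.975, 0.22, 0.001]
ft_force: [1.3, 0.6, -1.2]
opening: 0.155
tcp jig mm [-34.8 -64.4] z 27.2 F jig [1.3 0.5] -1.2 T [0.23 0.15 0.37] op 13.2 t 32.0
yaw rel jig -1.2117 toolz [ 0.002 -0.002 -1.   ]
```

The moment has risen to 0.37 N m, so the cam is pinching (about 8 N). I'll take small further steps toward about 0.6 to 0.65 N m.

```bash
python3 -m pendant '[[[0,0,0],[0,0,0]],[[0,0,0],[0,0,0]],[[0,0,0],[0,0,0]],[[0,0,0],[0,0,0]],[[0,0,0],[0,0,0]],[[0,0,0],[0,0,0]],[[0,0,0],[0,0,0.02]],[[0,0,0],[0,0,0.02]]]'
python3 j.py
```

```text
time_s: 33.0
position: [0.5005, -0.2436, 0.0273]
eef_rot: [0.001, 0.98, 0.2, 0.0]
ft_force: [2.2, 0.1, -1.1]
opening: 0.157
tcp jig mm [-34.9 -64.3] z 27.3 F jig [ 2.2 -0.1] -1.1 T [0.34 0.18 0.52] op 13.4 t 33.0
yaw rel jig -1.2533 toolz [ 0.001 -0.002 -1.   ]
```

```bash
python3 -m pendant '[[[0,0,0],[0,0,0]],[[0,0,0],[0,0,0]],[[0,0,0],[0,0,0]],[[0,0,0],[0,0,0.015]],[[0,0,0],[0,0,0.015]],[[0,0,0],[0,0,0]],[[0,0,0],[0,0,0]],[[0,0,0],[0,0,0]]]'
python3 j.py
```

```text
time_s: 34.0
position: [0.5004, -0.2436, 0.0272]
eef_rot: [0.001, 0.983, 0.184, 0.0]
ft_force: [1.6, 1.5, -0.9]
opening: 0.153
tcp jig mm [-34.9 -64.2] z 27.2 F jig [1.7 1.4] -0.9 T [0.18 0.12 0.42] op 13.1 t 34.0
yaw rel jig -1.285 toolz [ 0.001 -0.002 -1.   ]
```

```bash
python3 -m pendant '[[[0,0,0],[0,0,0]],[[0,0,0],[0,0,0]],[[0,0,0],[0,0,0]],[[0,0,0],[0,0,0]],[[0,0,0],[0,0,0]],[[0,0,0],[0,0,0]],[[0,0,0],[0,0,0]],[[0,0,0],[0,0,0.015]]]'
python3 j.py
```

```text
time_s: 35.0
position: [0.5004, -0.2435, 0.0272]
eef_rot: [0.001, 0.984, 0.177, 0.0]
ft_force: [0.8, 1.2, -0.5]
opening: 0.151
tcp jig mm [-35.  -64.2] z 27.2 F jig [0.9 1.1] -0.5 T [0.28 0.14 0.67] op 12.9 t 35.0
yaw rel jig -1.3004 toolz [ 0.001 -0.002 -1.   ]
```

At 0.67 N m and 1.30 rad (pinch at about 1.13), I estimate 14 to 18 N. I'll let go and rise straight up.

```bash
python3 -m pendant '[[[0,0,0],[0,0,0]],[[0,0,0],[0,0,0]],[[0,0,0],[0,0,0]],[[0,0,0],[0,0,0]],[[0,0,0],[0,0,0]],[[0,0,0],[0,0,0]],[[0,0,-1],[0,0,0]],[[0,0,-2],[0,0,0]]]' 4
python3 j.py
python3 -m pendant '[[[0,0,-3],[0,0,0]],[[0,0,-3],[0,0,0]],[[1,0,-3],[0,0,0]],[[3,0,-1],[0,0,0]],[[3,0,0],[0,0,0]],[[0,0,0],[0,0,0]],[[0,0,0],[0,0,0]],[[0,0,0],[0,0,0]]]'
python3 - <<'E'
from j import *
rep()
np.save('wp.npy',robot.camera_params("wrist")['extrinsics'])
cv2.imwrite('pics/w13.png',robot.capture("wrist"))
a=robot.capture("side");cv2.imwrite('pics/s13.png',cv2.resize(a[120:240,260:400],None,fx=5,fy=5,interpolation=cv2.INTER_CUBIC))
E
```

```text
time_s: 36.0
position: [0.4995, -0.2439, 0.0578]
eef_rot: [0.001, 0.985, 0.175, -0.0]
ft_force: [0.5, 0.5, -0.3]
opening: 0.476
tcp jig mm [-35.9 -64.5] z 57.8 F jig [0.5 0.5] -0.3 T [-0.03 -0.02 -0.03] op 40.6 t 36.0
yaw rel jig -1.3044 toolz [-0.    -0.002 -1.   ]
time_s: 37.0
position: [0.5663, -0.2202, 0.1682]
eef_rot: [0.004, 0.985, 0.174, 0.002]
ft_force: [-0.3, 0.3, 0.7]
opening: 0.472
tcp jig mm [ 32.7 -46.6] z 168.2 F jig [-0.3  0.3] 0.7 T [-0.08  0.03  0.01] op 40.3 t 37.0
yaw rel jig -1.3055 toolz [ 0.005 -0.006 -1.   ]
```

View pics/w13.png

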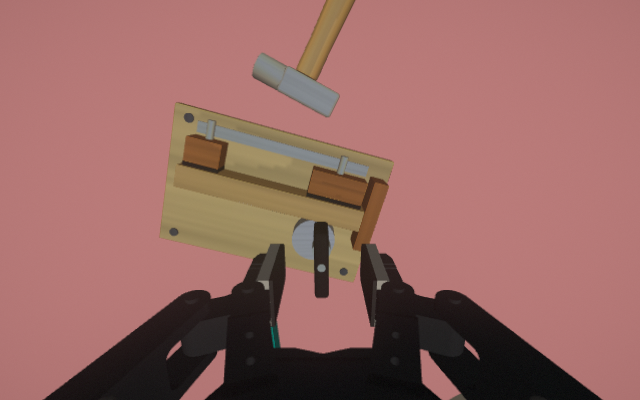

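View pics/s13.png

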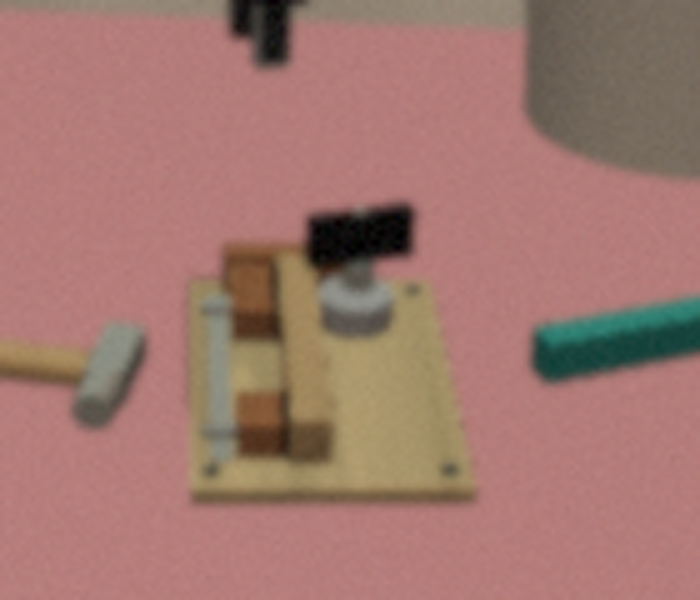

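The rail is against the pads and the cam bears on it. The knob bar runs from (321,224) to (321,297). I'll check the knob angle and the rail seating numerically, with a close crop.

```bash
python3 - <<'E'
from j import *
p=robot.camera_params("wrist");p['extrinsics']=np.load('wp.npy')
a=cv2.imread('pics/w13.png');cv2.imwrite('pics/w13c.png',cv2.resize(a[90:310,150:410],None,fx=3,fy=2.7,interpolation=cv2.INTER_CUBIC))
k=unproj(p,[(320.5,234),(321.5,297)],.09);d=k[0]-k[1];print("knob yaw rel jig",np.arctan2(-d[0],d[1])-.0845)
E
```

```text
knob yaw rel jig -1.2937103039345421
```

View pics/w13c.png

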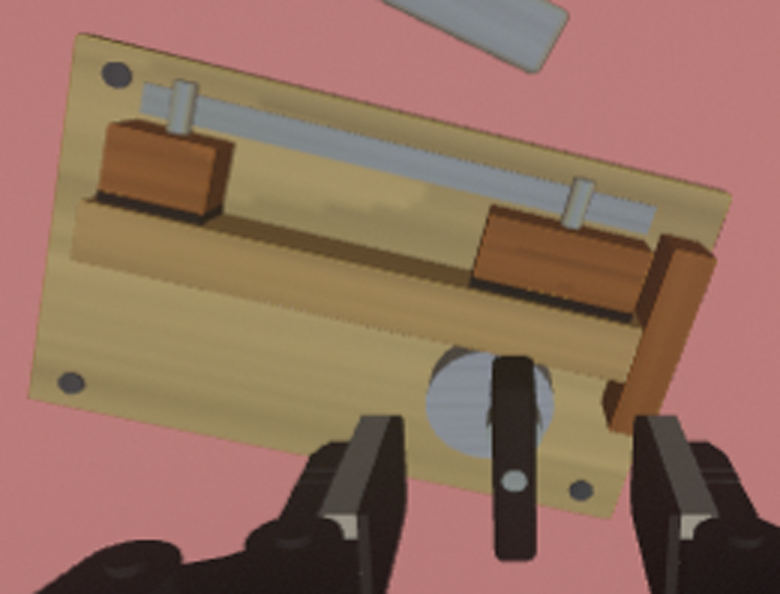

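The knob stayed at 1.29 rad, and the rail is flush on both pads and on the stop. I'm handing in.

```bash
python3 -c "
from plant import robot
print(robot.state()['time_s']);print(robot.job_done())"
```

```text
37.1
the job is handed in; nothing more can be done
None
```

I laid the pine rail flat in the jig with its end against the stop and let go of it. I then turned the cam clockwise to 1.30 rad, let go, and handed in at 37.1 s.

**Clamping force:** I estimate 14 to 18 N, from the knob moment of 0.67 N m in the last turning step and the angle turned since the cam first pinched the rail. The force was not measured directly. With the knob at rest just before that last step, the moment read only 0.42 N m; the low end of that reading would mean as little as 8 N.

**Last checks:**
- **Knob:** the last picture shows it still at about 1.29 rad after I let go, so it held.
- **Rail:** it looks flush with both fence pads and the stop, with the cam bearing on it.
- **Bystanders:** the hammer showed no sign of having moved. I did not look at the glue bottle or the tub again at the end; the arm never worked near them.

**What went wrong or disagreed:**
- **First grasp:** it closed above the rail because the pictures put the fingertips about 30 mm above the reported tool point. I corrected for that, and the second grasp held.
- **Tilt correction:** one went in with the wrong sign and was put right straight away.
- **Pushing to the fence:** the rail stuck at first, so I released it with roughly a 2 mm gap, which the cam then closed.

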